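# Switch on the loaded tube heater

## Task

Three bench heaters stand side by side. Switch on the open one that has the sample tubes in its block by throwing its lever switch fully over to the far side, towards the tubes, and let go of it. Leave the switches of the other two heaters (the open one without tubes and the one with its lid shut) as they are.

Things in the scene. Friction and masses are not known exactly. Their poses are not given: they have to be found in the camera images.
- heater_tubes: Heater to switch on: white box, 220 mm deep (x), 150 wide (y), deck 70 high. Origin: centre of underside; +x points from control deck (robot side) to the well block on the far half, whose white-capped tubes reach 100 mm above the bench. Its lever pivots at (-60, 0, 70) mm; flat deck around. The other two heaters are the same box and lever, one without tubes, one with a shut lid (109 mm high).
- switch_tubes (a joint): Its lever, rad: stalk with dark steel paddle 22 mm wide (y), 14 thick, from 48 to 80 mm off the pivot. 0 = off, leaning 0.6 rad from upright to the heater's -x (robot side), as it starts; 1.2 = on, leaning 0.6 rad to +x (the tubes), against a rigid stop. Pushing takes about 1 N. The heavy paddle is over-centre: from 0.1 rad past upright (0.7) it falls to the on stop by itself and stays.
- switch_empty (a joint): The same lever on the open heater without tubes, same values. Starts off; to be left off.
- switch_lidded (a joint): The same lever on the heater with the shut lid, same values. Starts on; to be left on.

How it is judged:
At the end, for the whole second after the job is handed in: The lever of the heater with tubes rests at on (above 1.0 rad of 1.2), the lever of the empty heater is still off (below 0.3 rad) and that of the lidded heater still on (above 0.9 rad) (value of joint switch_tubes above 1 rad and velocity of joint switch_tubes below 0.1 rad/s and value of joint switch_empty below 0.3 rad and value of joint switch_lidded above 0.9 rad); the robot touches nothing.
It fails at once if the switch of the empty heater is flipped (value of joint switch_empty above 0.6 rad).
It fails at once if the switch of the lidded heater is flipped (value of joint switch_lidded below 0.6 rad).
It also fails if it takes over 26 s, if anything falls off the work surface, if the arm or the gripper's body presses on something with over 40 N, if the wrist force passes 120 N, or if a joint passes its speed limit or range.

## Robot

A 6-joint arm with a two-finger parallel gripper is mounted at the origin on the work surface. World frame = base frame: x ahead of the robot, y to its left, z up, the work surface at z = 0. Lengths are in m, angles in rad, forces in N, time in s.
With the tool pointing down it reaches from about 0.425 to 1.125 m from the base axis. Payload 14.9 kg.
Tool frame: the origin (TCP) lies between the finger pads; the fingertips stand 11 mm ahead of it and the grasp point (between the pads) lies 8 mm behind it; z points along the fingers, y is the line along which they close (so a half turn about z gives the same grasp; the last joint's range is limited). The gripper opens to 91 mm and grips with 3 to 60 N. Pads are 32 mm wide; open, the fingers measure 118 mm over their backs; the gripper's body (76 mm by 178 mm) begins 60 mm behind the grasp point.
Start: joints at [-1.229, 0.379, 1.734, -0, 1.028, -0.033], TCP at [0.256, -0.651, 0.225] pointing down, gripper open.
Joint ranges: [-2.77, 2.77], [-0.74, 2.19], [0, 2.66], [-1.06, 4.2], [0.31, 2.87], [-3.08, 3.08]. Speed limits (rad/s): [1.89, 1.89, 2.39, 3.14, 3.14, 3.14].

## Interface

Orientations are given as a unit quaternion [w, x, y, z].
In Python, from plant import env gives the robot as it stands.
- The arm moves only by the tool play_rows, never from a script. Its argument "rows" is a list of rows, each a list of 6 numbers: the shift along the tool's x, y, z normalised to -1 to 1, where 1 is 0.8 m, then the turn, a rotation vector about the tool's x, y, z normalised to -1 to 1, where 1 is pi rad. In form: [[x, y, z, rx, ry, rz], ...]. A call has 1 to 8 rows; each row shifts and turns the commanded pose from where the row before left it, along the tool's axes as they then stand; what a row does not reach is not made up. A row lasts 1/10 s, in which the tool goes at most 50 mm and 8.59 degrees, less where a joint would pass 70% of its speed; a pose out of reach is approached as far as the arm can. A call with a number of a shift or a turn outside -1 to 1 is refused whole. A call with a gripper value outside its range is refused whole. "claw" is the opening, from 0 (shut) to 1 (fully open), set as the call begins (left out, the last holds). The fingers move at their own pace and stop on an object; the grip force is fixed at half the most. Time passes only in rows, so rows that do not move let the fingers close. It gives the time, the measured TCP pose, the force, the opening and the grip force at its end, in the units of the state.
- env.observe(): the state, without advancing time (a new reading comes with each control period).
- env.capture(name): name is "side" or "top" or "wrist"; returns a dict with "img" (480x640x3 uint8, red, green, blue), "camera_matrix" (3x3 intrinsics, pixels), "rvec" (rotation vector, rad) and "tvec" (3), from world to camera coordinates, as OpenCV has them. Camera axes: x right, y down, z forward; pixel columns grow to the right and rows downward; lengths in m; the calibration is good to about 2 mm. A picture is of the moment at which its call begins. There is no depth.
- env.close_job(): hands the job in; it is judged then, once.
The state is a dict: "time": time; "joints": joint angles; "joint_vel": joint speeds; "effort": joint torques, N m; "ee_pos": TCP position; "orientation": TCP orientation; "contact_force": force on the tool from outside, world axes, zero at the start; "wrist_torque": the same for the moment, N m; "finger_gap": opening from 0.0 (shut) to 1.0 (fully open); "gripper_force": force on a finger pad.
Only numpy, scipy, OpenCV 4.12 (cv2) and the standard library are available. Lean on these libraries where they do the work, as an engineer would, in place of code of your own. Each camera call takes 0.05 s, during which the arm holds its last target. There are 200 camera calls.

## Working session

There is one attempt and no reset: what is moved stays moved. The work goes in short steps, Python scripts to look and compute and a tool call to move; the robot and the scene stay as the last step left them, time stands still between calls to the robot, and variables do not carry over. Pictures are saved under pics/ and viewed, at most 10 in all, crops included, and the job is handed in when it is done.

Besides the shell and the picture viewer there is one more tool, called after ">>>" as name(argument=value, ...), one argument or row to a line, values as JSON. play_rows: Moves the arm, as the interface text tells. Scaled input: -1 to 1 covers 0.8 m each way for a shift and pi rad each way for a turn. Its arguments: {"type":"object","properties":{"rows":{"type":"array","items":{"type":"array","items":{"type":"number"}}},"claw":{"type":"number"}},"required":["rows"]}

```bash
mkdir -p pics; python3 - <<'E'
from plant import env
import cv2,pickle
d={}
for n in("top","side"):
    c=env.capture(n);d[n]=c
    cv2.imwrite(f"pics/{n}0.png",c["img"][:,:,::-1])
    print(n,c["camera_matrix"],c["rvec"],c["tvec"])
pickle.dump(d,open("cap0.pkl","wb"))
s=env.observe();print(s["time"],s["ee_pos"],s["orientation"],s["joints"])
E
```

```text
top [[541.49446903   0.         318.19120796]
 [  0.         541.49446903 239.25553097]
 [  0.           0.           1.        ]] [ 2.12004022 -2.13314058  0.19446274] [-0.018015    0.60025583  0.7909434 ]
side [[434.06774994   0.         324.92333171]
 [  0.         434.06774994 244.91814166]
 [  0.           0.           1.        ]] [ 2.31604468 -0.64666041  0.27050329] [-0.5028714   0.25152012  0.63588113]
0.1 [ 0.25613996 -0.65111172  0.22437182] [-4.56998145e-04  9.82492431e-01  1.86301922e-01 -8.72259923e-05] [-1.22929755e+00  3.79356738e-01  1.73468519e+00 -3.74691145e-05
  1.02848066e+00 -3.32755462e-02]
```

View pics/top0.png

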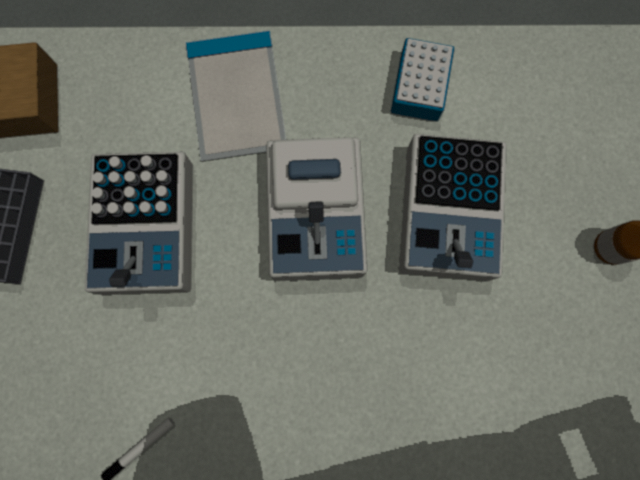

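View pics/side0.png

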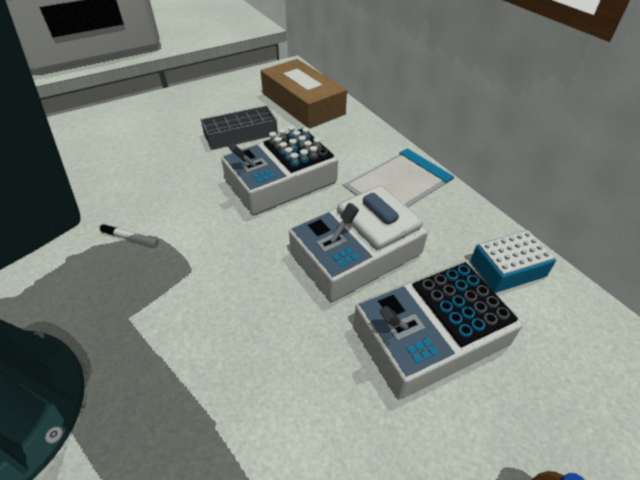

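The top view shows the heater with tubes at left, around (137,222), with its lever paddle at (120,277) leaning to the robot. The lidded one is in the middle and the empty one at right. I'll fit the heater pose from its top corners and check it with overlays.

```bash
cat > fit.py <<'E'
import cv2,pickle,numpy as np
from scipy.optimize import least_squares
d=pickle.load(open("cap0.pkl","rb"))
def proj(n,P):
    c=d[n];return cv2.projectPoints(np.array(P,float),c["rvec"],c["tvec"],c["camera_matrix"],None)[0][:,0]
def T(p,L):
    L=np.array(L,float);c,s=np.cos(p[2]),np.sin(p[2])
    return np.c_[p[0]+c*L[:,0]-s*L[:,1],p[1]+s*L[:,0]+c*L[:,1],L[:,2]]
C=[[.11,.075,.07],[.11,-.075,.07],[-.11,-.075,.07],[-.11,.075,.07]]
a=.6;lev=lambda a:[[-.06,0,.07],[-.06+.08*np.sin(a),0,.07+.08*np.cos(a)]]
E
python3 - <<'E'
from fit import *
px=np.array([[93,155],[184,153],[183,288],[88,290]],float)
r=least_squares(lambda p:(proj("top",T(p,C))-px).ravel(),[.8,.3,0])
print(r.x,r.fun)
ims=[]
for n,(x,y,w,h) in (("top",(70,130,140,180)),("side",(200,110,150,110))):
    im=d[n]["img"][:,:,::-1].copy();k=4 if n=="side" else 3
    cr=cv2.resize(im[y:y+h,x:x+w],None,fx=k,fy=k,interpolation=cv2.INTER_CUBIC)
    for pts,cl in ((T(r.x,C),1),(T(r.x,lev(-.6)),0)):
        q=((proj(n,pts)-[x,y]+.5)*k).astype(int)
        cv2.polylines(cr,[q.reshape(-1,1,2)],bool(cl),(0,0,255) if cl else (0,255,0),1)
    ims.append(cr)
H=max(i.shape[0] for i in ims)
ims=[cv2.copyMakeBorder(i,0,H-i.shape[0],0,0,0) for i in ims]
o=np.hstack(ims);o=cv2.resize(o,None,fx=790/o.shape[1],fy=790/o.shape[1]);cv2.imwrite("pics/ov.png",o)
E
```

```text
[0.629708   0.25756274 0.02785563] [-1.6578005  -1.75199954  2.44199444 -2.8299052   1.99635581  1.31624646
 -2.73890113  2.70573765]
```

View pics/ov.png

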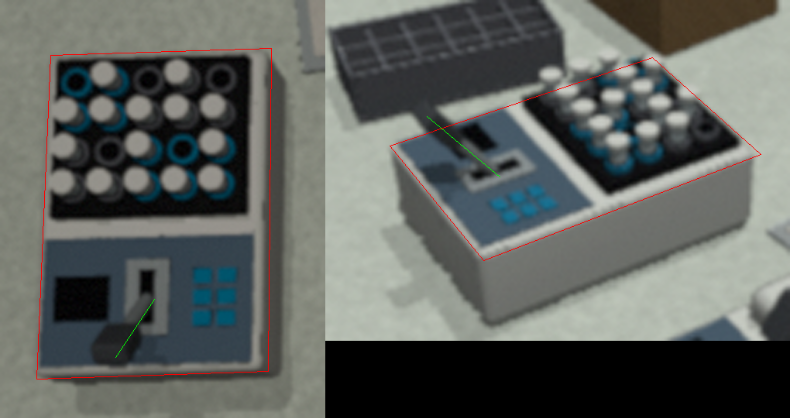

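The box fit sits slightly to the right because it took in the side face. I'll refine the pivot from the slot centre, which is at crop (148,297) in the top view and (498,170) in the side view.

```bash
python3 - <<'E'
from fit import *
t=np.array([133.8,258]);s=np.array([255.8,164.9])
for w in((1,0),(0,1),(1,1)):
    r=least_squares(lambda p:np.r_[w[0]*(proj("top",[[p[0],p[1],.07]])[0]-t),w[1]*(proj("side",[[p[0],p[1],.07]])[0]-s)],[.57,.26])
    print(w,r.x,r.fun)
# paddle tip centre from top view ~ (115,343)crop at z .13
u=np.array([70+115/2.323,130+343/2.323])
print(least_squares(lambda p:proj("top",[[p[0],p[1],.13]])[0]-u,[.5,.26]).x)
for n,px in (("lid",(316,258)),("empty",(455,235))):print(n,least_squares(lambda p:proj("top",[[p[0],p[1],.07]])[0]-px,[.5,.0]).x)
E
```

```text
(1, 0) [0.57001737 0.25932391] [ 0.  0. -0.  0.]
(0, 1) [0.57229072 0.2618529 ] [-0.00000000e+00 -0.00000000e+00  2.84217094e-14  2.84217094e-14]
(1, 1) [0.57057606 0.25965342] [-0.1961101  -0.36170295 -0.28443514  0.76718049]
[0.53328087 0.2572461 ]
lid [ 0.56831055 -0.01817562]
empty [ 0.60266954 -0.23174928]
```

>>> play_rows(
  rows=[
    [0, 0, 0, 0, 0, 0.0366],
    [0, 0, 0, 0, 0, 0.0366],
    [0, 0, 0, 0, 0, 0.0366],
  ],
  claw=0,
)

```text
time: 0.4
ee_pos: [0.2562, -0.6512, 0.2246]
orientation: [-0.0, 1.0, 0.013, -0.0]
contact_force: [-0.0, 0.1, 0.4]
finger_gap: 0.77
gripper_force: 0.0
```

>>> play_rows(
  rows=[
    [0.025, -0.055, 0, 0, 0, 0],
    [0.025, -0.055, 0, 0, 0, 0],
    [0.025, -0.055, 0, 0, 0, 0],
    [0.025, -0.055, 0, 0, 0, 0],
    [0.025, -0.055, 0, 0, 0, 0],
    [0.025, -0.055, 0, 0, 0, 0],
    [0.025, -0.055, 0, 0, 0, 0],
    [0.025, -0.055, 0, 0, 0, 0],
  ],
)

```text
time: 1.2
ee_pos: [0.4059, -0.2929, 0.2249]
orientation: [-0.0, 1.0, 0.015, -0.0]
contact_force: [1.7, 1.4, 0.4]
finger_gap: 0.067
gripper_force: 0.0
```

>>> play_rows(
  rows=[
    [0.01, -0.06, 0, 0, 0, 0],
    [0.01, -0.06, 0, 0, 0, 0],
    [0.01, -0.06, 0, 0, 0, 0],
    [0.01, -0.06, 0, 0, 0, 0],
    [0.01, -0.06, 0, 0, 0, 0],
    [0, -0.06, 0, 0, 0, 0],
    [0, -0.06, 0, 0, 0, 0],
    [0, 0, 0, 0, 0, 0],
  ],
)

```text
time: 2.0
ee_pos: [0.435, 0.0465, 0.2249]
orientation: [-0.0, 1.0, 0.018, -0.0]
contact_force: [-0.1, -0.3, 0.1]
finger_gap: 0.001
gripper_force: 0.0
```

>>> play_rows(
  rows=[
    [0.012, -0.053, 0, 0, 0, 0],
    [0.012, -0.053, 0, 0, 0, 0],
    [0.012, -0.053, 0, 0, 0, 0],
    [0.012, -0.053, 0, 0, 0, 0],
    [0.012, -0.053, 0, 0, 0, 0],
    [0, 0, 0, 0, 0, 0],
  ],
)

```text
time: 2.6
ee_pos: [0.4783, 0.2588, 0.2249]
orientation: [-0.0, 1.0, 0.016, 0.0]
contact_force: [-0.3, 0.2, 0.9]
finger_gap: 0.001
gripper_force: 0.0
```

>>> play_rows(
  rows=[
    [0, 0, 0.04, 0, 0, 0],
    [0, 0, 0.04, 0, 0, 0],
    [0, 0, 0.045, 0, 0, 0],
    [0, 0, 0, 0, 0, 0],
    [0, 0, 0, 0, 0, 0],
  ],
)

```text
time: 3.1
ee_pos: [0.4773, 0.2549, 0.1253]
orientation: [0.0, 1.0, 0.015, -0.001]
contact_force: [0.5, -0.3, 0.2]
finger_gap: 0.008
gripper_force: 0.0
```

```bash
python3 - <<'E'
from plant import env
import cv2
t=env.capture("top")["img"][100:340,40:280,::-1];s=env.capture("side")["img"][80:260,140:380,::-1]
s=cv2.copyMakeBorder(s,0,60,0,0,0)
import numpy as np
cv2.imwrite("pics/b.png",cv2.resize(np.hstack([t,s]),None,fx=1.65,fy=1.65))
E
```

```text
(no output)
```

View pics/b.png

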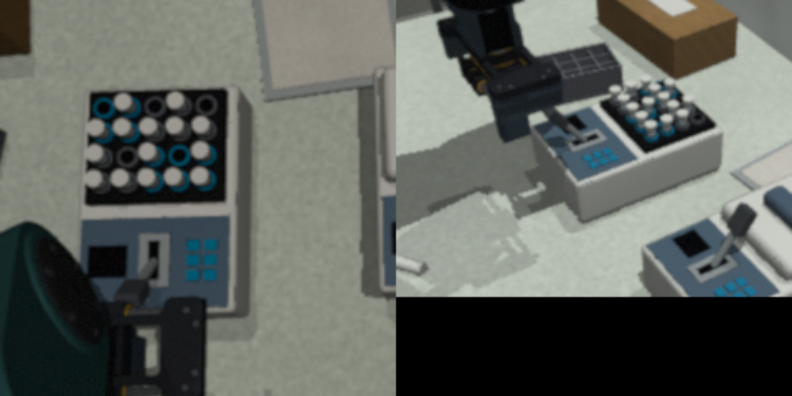

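The closed fingers stand right behind the paddle, at about (515,115) in the side crop. Pushing along +x now.

>>> play_rows(
  rows=[
    [0.012, 0, 0, 0, 0, 0],
    [0.012, 0, 0, 0, 0, 0],
    [0.012, 0, 0, 0, 0, 0],
    [0.012, 0, 0, 0, 0, 0],
    [0.012, 0, 0, 0, 0, 0],
    [0.012, 0, 0, 0, 0, 0],
    [0.012, 0, 0, 0, 0, 0],
    [0.012, 0, 0, 0, 0, 0],
  ],
)

```text
time: 4.0
ee_pos: [0.5549, 0.2579, 0.1249]
orientation: [0.0, 1.0, 0.015, -0.0]
contact_force: [-0.2, -0.3, -0.8]
finger_gap: 0.008
gripper_force: 0.1
```

>>> play_rows(
  rows=[
    [0.012, 0, 0, 0, 0, 0],
    [0, 0, 0, 0, 0, 0],
    [0, 0, 0, 0, 0, 0],
    [0, 0, 0, 0, 0, 0],
  ],
)

```text
time: 4.4
ee_pos: [0.5633, 0.2581, 0.1248]
orientation: [0.0, 1.0, 0.015, -0.0]
contact_force: [-0.9, 0.1, 0.2]
finger_gap: 0.004
gripper_force: 0.0
```

```bash
python3 - <<'E'
from plant import env
import cv2
s=env.capture("side")["img"][80:260,140:380,::-1]
cv2.imwrite("pics/c.png",cv2.resize(s,None,fx=3,fy=3))
E
```

```text
(no output)
```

View pics/c.png

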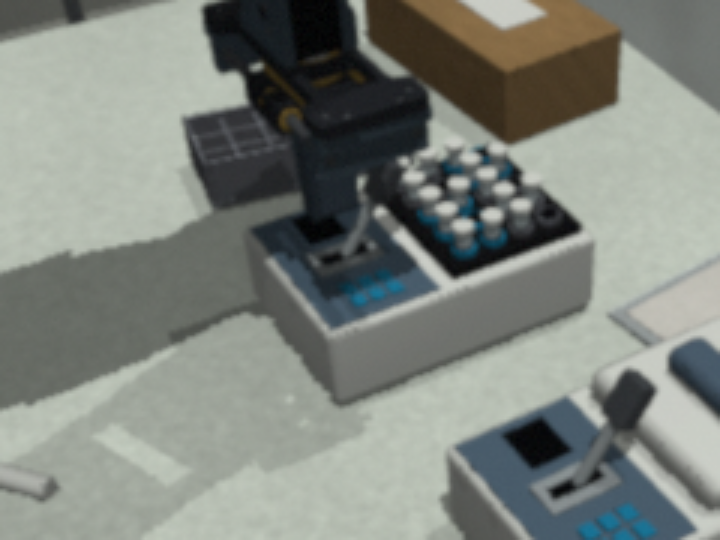

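The lever now leans towards the tubes, with its paddle at (385,185), clear of the fingers. I'll back off and check.

>>> play_rows(
  rows=[
    [-0.03, 0, 0, 0, 0, 0],
    [-0.04, 0, 0, 0, 0, 0],
    [-0.05, 0, 0, 0, 0, 0],
    [0, 0, -0.05, 0, 0, 0],
    [0, 0, -0.05, 0, 0, 0],
    [0, 0, -0.05, 0, 0, 0],
    [0, 0, 0, 0, 0, 0],
    [0, 0, 0, 0, 0, 0],
  ],
)

```text
time: 5.25
ee_pos: [0.4678, 0.2554, 0.2457]
orientation: [-0.0, 1.0, 0.015, 0.001]
contact_force: [-1.0, 0.3, -0.8]
finger_gap: 0.005
gripper_force: 0.0
```

```bash
python3 - <<'E'
from plant import env
import cv2
s=env.capture("side")["img"][100:420,180:560,::-1]
cv2.imwrite("pics/d.png",cv2.resize(s,None,fx=1.85,fy=1.85))
E
```

```text
(no output)
```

View pics/d.png

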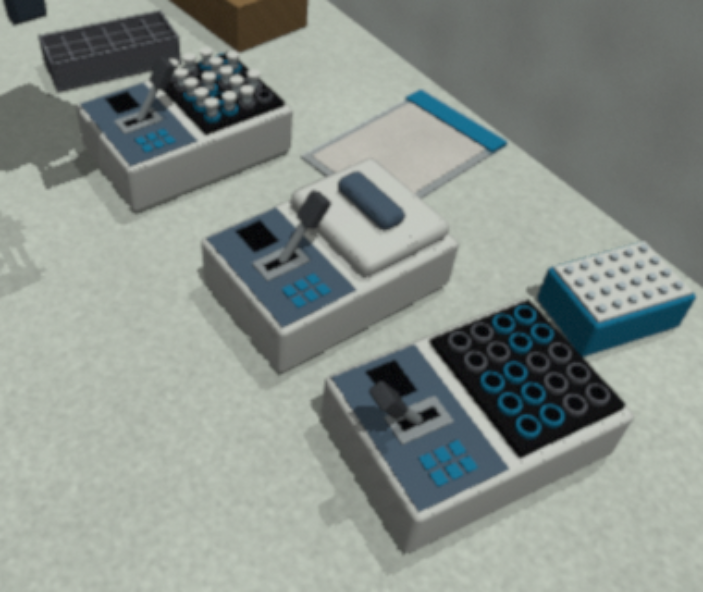

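The tubes heater's lever leans to the tubes, with its paddle at about (162,75). The lidded one is still on at (315,208) and the empty one still off at (388,400). Before handing in, I'll compare the lever angle with the projected stop.

```bash
python3 - <<'E'
from fit import *
for a in (.1,.3,.45,.6):
    q=[[.5706+r*np.sin(a),.2597+.03*r*np.sin(a),.07+r*np.cos(a)] for r in(.064,.08)]
    print(a,((proj("side",q)-[180,100])*1.85).round(1).tolist(),proj("top",q).round(1).tolist())
from plant import env
t=env.capture("top")["img"];c=cv2.resize(t[180:300,80:200],None,fx=4,fy=4,interpolation=cv2.INTER_CUBIC)[:,:,::-1]
cv2.imwrite("pics/e.png",c)
E
```

```text
0.1 [[138.8, 73.1], [138.6, 60.3]] [[118.5, 246.5], [114.4, 243.4]]
0.3 [[149.0, 71.7], [151.5, 58.6]] [[119.5, 238.1], [115.6, 232.7]]
0.45 [[156.4, 72.0], [160.7, 59.1]] [[120.5, 232.4], [117.0, 225.5]]
0.6 [[163.2, 73.5], [169.3, 61.1]] [[121.9, 227.4], [118.8, 219.3]]
```

View pics/e.png

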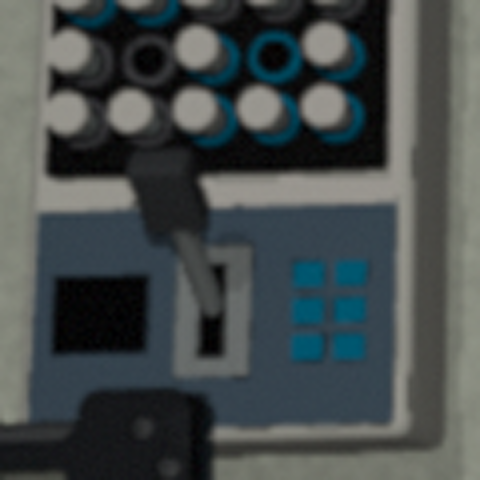

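The paddle centre is at about (170,190) in the crop, or (122,228) in the image. The prediction for the on stop is (121.9,227.4), so the lever is at on and the gripper is clear.

```bash
python3 -c "
from plant import env
print(env.close_job())"
```

```text
the job is handed in; nothing more can be done
None
```

The lever of the heater with tubes is fully over at on and released, the other two switches look unchanged in the camera images, and the job is handed in; no verdict came back.

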